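# Set out the pH calibration

## Robot

A 7-joint arm with a two-finger parallel gripper is mounted at the origin on a cart in front of the work surface, level with it; the furniture and walls round the work are solid. World frame = base frame: x ahead of the robot, y to its left, z up, the work surface at z = 0. Lengths are in m, angles in rad, forces in N, time in s.
With the tool pointing down it reaches from about 0.35 to 0.9 m from the base axis. Payload 19.9 kg.
Tool frame: the origin (TCP) lies on the centre line of the jaws, within the pads' length; the fingertips stand 8 mm ahead of it and the grasp point (between the pads) lies 11 mm behind it (nose_length is the distance from the TCP to the fingertips, in m); z points along the fingers, y is the line along which they close (so a half turn about z gives the same grasp; the last joint's range is limited). The gripper opens to 85 mm and grips with 20 to 120 N. Pads are 22 mm wide; open, the fingers measure 114 mm over their backs; the gripper's body (76 mm by 85 mm) begins 54 mm behind the grasp point. The pads swing forward as they close: fully open they stand 13 mm farther back than shut.
Start: joints at [1.2, 0.417, -0.01, 1.614, 0.005, 1.111, -0.053], TCP at [0.202, -0.591, 0.239] pointing down, gripper open.
Joint ranges: [-2.81, 2.81], [-0.39, 2.02], [-1.27, 1.25], [0.06, 2.57], [-1.19, 4.33], [0.19, 2], [-2.82, 2.82]. Speed limits (rad/s): [1.89, 1.89, 2.39, 2.39, 3.01, 3.01, 3.01].

## Interface

Orientations are given as a rotation vector (axis times angle).
In Python, from station import get_state, capture, camera_model, finish_job, nose_length gives the robot as it stands.
- The arm moves only by the tool arm_command, never from a script. Its argument "increments" is a list of rows, each a list of 2 entries, a list of its own where there are three numbers: the shift along the tool's x, y, z in units of 30 mm (1.0 is 30 mm), then the turn about the tool's z in units of 0.12 rad (1.0 is 0.12 rad). A call has 1 to 10 rows; each row shifts and turns the commanded pose from where the row before left it, along the tool's axes as they then stand; what a row does not reach is not made up. A row lasts 1/8 s, in which the tool goes at most 62.5 mm and 10.7 degrees, less where a joint would pass 70% of its speed; a pose out of reach is approached as far as the arm can. A call with a number of a shift or a turn outside -1 to 1 is refused whole. A call with a gripper value outside its range is refused whole. "jaw" is the closure, from 0 (fully open) to 1 (shut), set as the call begins (left out, the last holds). The fingers move at their own pace and stop on an object; the grip force is fixed at half the most. Time passes only in rows, so rows that do not move let the fingers close. It gives the time, the measured TCP pose, the force, the opening and the grip force at its end, in the units of the state.
- get_state(): the state, without advancing time (a new reading comes with each control period).
- capture(name): name is "scene" or "top" or "wrist"; returns (picture, depth): 420x560x3 uint8, blue, green, red; 420x560 float32, m along the optical axis (not along the pixel's ray), 0 where there is no reading.
- camera_model(name): a dict with "camera_matrix" (3x3 intrinsics, pixels), "origin" and "attitude" of the camera in the world. Camera axes: x right, y up, looking along -z (the intrinsics and any distortion apply to the point x, -y, -z); pixel columns grow to the right and rows downward; lengths in m; the calibration is good to about 2 mm. A picture is of the moment at which its call begins: read the wrist's pose just before it. camera_model takes no time and is no camera call; for the wrist camera it gives the pose at the moment of the call.
- finish_job(): hands the job in; it is judged then, once.
The state is a dict: "time": time; "joint_pos": joint angles; "dq": joint speeds; "joint_torque": joint torques, N m; "ee_pos": TCP position; "ee_rot": TCP orientation; "force": force on the tool from outside, world axes, zero at the start; "wrist_torque": the same for the moment, N m; "gripper_width": finger opening in m; "grasp_force": force on a finger pad.
Only numpy, scipy, OpenCV 4.12 (cv2) and the standard library are available. Lean on these libraries where they do the work, as an engineer would, in place of code of your own. Each camera call takes 0.05 s, during which the arm holds its last target. There are 200 camera calls.

## Task

Set out the three-point calibration in the drip tray: pick out the three buffer vials at the front of the bench and stand each in the dock whose collar has the colour of its cap sticker (pinkish red, yellow, blue), and stand the pen meter in the black dock with the oblong well. Lower each one upright until it stands on the floor of its well and let it go there; do not drop or tip any, and leave the measuring jug and the timer beside the tray where they are.

Things in the scene. Friction and masses are not known exactly. Their poses are not given: they have to be found in the camera images.
- yellow_vial: Buffer vial: pale yellow vial with a white cap and a round yellow sticker on top of the cap, standing loose on the bench at the start. Round, body 25 mm across from its foot up to 53 mm, cap 20 mm across, 64 mm tall in all, about 35 g. Origin: centre of its underside; z up along the vial.
- pink_vial: Buffer vial: dull pink vial with a black cap and a round pinkish red sticker on top of the cap, standing loose on the bench at the start. Round, body 25 mm across from its foot up to 53 mm, cap 20 mm across, 64 mm tall in all, about 35 g. Origin: centre of its underside; z up along the vial.
- blue_vial: Buffer vial: pale blue vial with a white cap and a round blue sticker on top of the cap, standing loose on the bench at the start. Round, body 25 mm across from its foot up to 53 mm, cap 20 mm across, 64 mm tall in all, about 35 g. Origin: centre of its underside; z up along the vial.
- pen_meter: Pen-shaped pH meter, black with green cap and a white foot, standing loose on the bench on its foot at the start; 149 mm tall, about 90 g. Origin: centre of its underside; z up. Foot 24 mm along its x and 28 mm along its y (up to 36 mm height), then 26 x 32 mm up to 49 mm; black body 28 mm along x and 36 mm along y from 49 to 130 mm height, with nearly flat faces.
- dock_yellow: Vial dock with yellow flared collar, white 56 x 56 mm base, fixed in the grey drip tray. Origin: centre of its underside, z up. Round well 29 mm wide, flat floor 5 mm above the origin; from 20 to 30 mm above it the collar flares to a mouth 44 mm wide (51 mm outside). The four docks stand 88 mm apart in a row along their y axis, in any order; tray rim 11 mm high.
- dock_pink: Vial dock with pinkish red flared collar, white 56 x 56 mm base, fixed in the grey drip tray. Origin: centre of its underside, z up. Round well 29 mm wide, flat floor 5 mm above the origin; from 20 to 30 mm above it the collar flares to a mouth 44 mm wide (51 mm outside). The four docks stand 88 mm apart in a row along their y axis, in any order; tray rim 11 mm high.
- dock_blue: Vial dock with blue flared collar, white 56 x 56 mm base, fixed in the grey drip tray. Origin: centre of its underside, z up. Round well 29 mm wide, flat floor 5 mm above the origin; from 20 to 30 mm above it the collar flares to a mouth 44 mm wide (51 mm outside). The four docks stand 88 mm apart in a row along their y axis, in any order; tray rim 11 mm high.
- meter_dock: The meter's dock: black block 50 x 56 mm with green edge trim, grey base 60 x 66 mm, fixed in the same row. Origin: centre of its underside, z up. Oblong well 29 mm along the dock's x, 33 mm along its y, floor 5 mm and top 40 mm above the origin, 6 mm chamfer round the mouth. The meter's foot goes in with the meter's x along the dock's x, either way round.
- rinse_jug: White measuring jug, bystander, loose, left of the tray: 114 x 154 x 121 mm; origin at the middle of its underside, z up.
- timer: White bench timer, bystander, loose, right of the tray: 64 x 70 x 21 mm; origin: centre of its underside, z up.
Mind the look-alikes: they are no part of the job. Leave any purple look-alike of the meter_dock alone.

How it is judged:
By the outcome, as a careful person would: the job done as asked, in the order asked, and still so for the second after the job is handed in, with the robot touching nothing.
It also fails if it takes over 106 s, if anything falls off the work surface, if the arm or the gripper's body presses on something with over 40 N, if the wrist force passes 120 N, or if a joint passes its speed limit or range.

## Working session

There is one attempt and no reset: what is moved stays moved. The work goes in short steps, Python scripts to look and compute and a tool call to move; the robot and the scene stay as the last step left them, time stands still between calls to the robot, and variables do not carry over. Pictures are saved under pics/ and viewed, at most 14 in all, crops included, and the job is handed in when it is done.

Besides the shell and the picture viewer there is one more tool, called by a JSON object that holds its "api" and its "payload". arm_command: Moves the arm, as the interface text tells. Shifts and turns lie within -1 to 1; 1 stands for 30 mm of shift or 0.12 rad of turn. Its arguments: {"type":"object","properties":{"increments":{"type":"array","items":{"type":"array"}},"jaw":{"type":"number"}},"required":["increments"]}

```bash
mkdir -p pics; ls; cat > h.py <<'E'
import numpy as np, cv2
from station import *
from scipy.spatial.transform import Rotation as R
def att(m):
    a=np.array(m["attitude"],float)
    return a if a.shape==(3,3) else (R.from_rotvec(a).as_matrix() if a.size==3 else None)
def ray(m,u,v):
    K=np.array(m["camera_matrix"]);d=np.array([(u-K[0,2])/K[0,0],-(v-K[1,2])/K[1,1],-1.])
    return np.array(m["origin"]),att(m)@d
def onz(m,u,v,z):
    o,d=ray(m,u,v);return o+d*(z-o[2])/d[2]
def pt(m,u,v,depth):
    o,d=ray(m,u,v);return o+d*depth
E
python3 - <<'E'
from h import *
for n in("scene","top"):
    m=camera_model(n);print(m)
    p,d=capture(n);cv2.imwrite(f"pics/{n}.png",p);np.savez(f"{n}.npz",p=p,d=d)
s=get_state();print({k:np.round(v,3) for k,v in s.items()},nose_length() if callable(nose_length) else nose_length)
E
```

```text
pics
{'camera_matrix': array([[387.82003426,   0.        , 281.07801641],
       [  0.        , 387.82003426, 213.43687007],
       [  0.        ,   0.        ,   1.        ]]), 'origin': array([-0.10144263,  0.55513972,  0.67612229]), 'attitude': array([ 0.47581047, -1.0642519 , -2.1256462 ])}
{'camera_matrix': array([[516.60450759,   0.        , 281.7278684 ],
       [  0.        , 516.60450759, 215.60382646],
       [  0.        ,   0.        ,   1.        ]]), 'origin': array([-0.33226652, -0.17182592,  1.51064724]), 'attitude': array([ 0.4572963 , -0.37620024, -1.38144083])}
{'time': np.float64(0.1), 'joint_pos': array([ 1.2  ,  0.418, -0.01 ,  1.614,  0.005,  1.111, -0.053]), 'dq': array([-0.001, -0.002, -0.002, -0.002,  0.001,  0.001,  0.001]), 'joint_torque': array([ 0.0000e+00, -8.6582e+01,  6.8000e-01, -4.3564e+01,  1.9000e-02,
        5.0000e-03,  0.0000e+00]), 'ee_pos': array([ 0.202, -0.591,  0.239]), 'ee_rot': array([-3.098, -0.516,  0.   ]), 'force': array([-0.066, -0.169, -0.024]), 'wrist_torque': array([ 0.018, -0.04 , -0.02 ]), 'grasp_force': np.float64(0.0), 'gripper_width': np.float64(0.085)} 0.008
```

View pics/top.png

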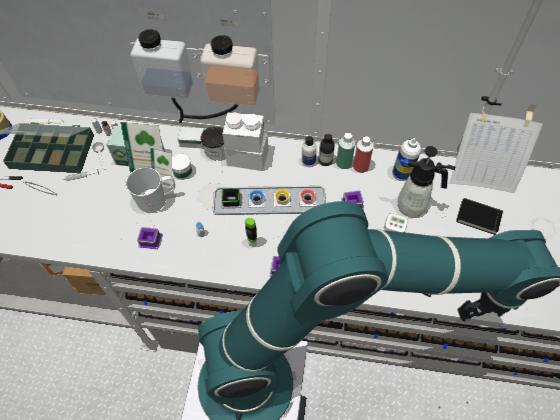

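View pics/scene.png

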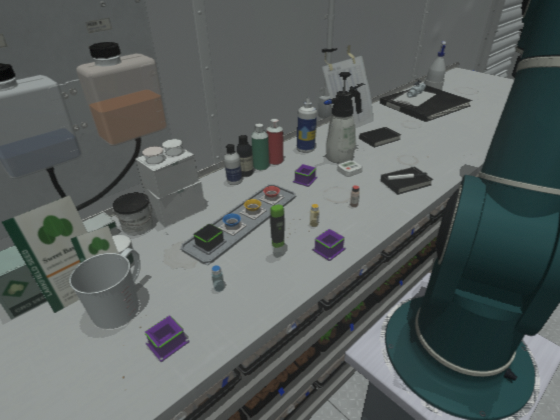

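The top view shows the dock row from left to right: meter dock (231,197), blue (257,198), yellow (283,198) and pink (308,198). In the scene view the candidates are:
- blue vial (217,277), yellow vial (314,214) and pink vial (355,195)
- meter (278,227)
- purple look-alikes (166,337), (329,243), (305,175)
- back bottles, blue (232,165) and red (275,142), which are too big and too far back

Next I'll make a close crop and measure.

```bash
python3 - <<'E'
from h import *
def cloud(n):
    f=np.load(n+".npz");p,d=f["p"],f["d"];m=camera_model(n)
    v,u=np.mgrid[0:420,0:560];K=m["camera_matrix"]
    c=np.stack([(u-K[0,2])/K[0,0],-(v-K[1,2])/K[1,1],-np.ones_like(u,float)],-1)*d[...,None]
    return p,d,c@att(m).T+m["origin"]
p,d,P=cloud("scene")
z=P[...,2]; x=P[...,0];y=P[...,1]
ok=(d>0)
tb=ok&(abs(z)<.01)&(x>.35)&(x<.7)&(abs(y)<.4);print("table z",np.median(z[tb]))
for nm,cen in dict(blue=(217,277),meter=(278,227),yellow=(314,214),pink=(355,195)).items():
    mk=(ok&(z>.012)).astype(np.uint8); 
    n,l,s,c=cv2.connectedComponentsWithStats(mk)
    L=l[cen[1]-1,cen[0]]; q=P[l==L]; print(nm,s[L],"n",len(q),"zmax",q[:,2].max().round(3),"bbox",q.min(0).round(3),q.max(0).round(3))
    t=q[q[:,2]>q[:,2].max()-.006];print("  top mean",t.mean(0).round(4),len(t))
    u0,v0,w,h,_=s[L]
    if nm!="meter" and len(q)<3000:
        b=q[(q[:,2]>.015)&(q[:,2]<.05)]
        r=cv2.minEnclosingCircle
        # circle fit with R=12.5
        from scipy.optimize import least_squares
        o=least_squares(lambda c:np.hypot(b[:,0]-c[0],b[:,1]-c[1])-.0125,t.mean(0)[:2]+[.005,0],loss="soft_l1",f_scale=.002);print("  fit",o.x.round(4),np.std(o.fun).round(4))
# docks
pt_,dt,PT=cloud("top")
for n,(p_,P_) in dict(scene=(p,P),top=(pt_,PT)).items():
    hsv=cv2.cvtColor(p_,cv2.COLOR_BGR2HSV)
    m=camera_model(n)
    for nm,(lo,hi) in dict(blue=(98,118),yellow=(15,32),pink=(0,8),green=(40,80)).items():
        mk=((hsv[...,0]>=lo)&(hsv[...,0]<=hi)&(hsv[...,1]>90)&(hsv[...,2]>60)&(P_[...,2]>.0)&(P_[...,2]<.17)&(P_[...,0]>.3)&(P_[...,0]<.75)&(abs(P_[...,1])<.45)).astype(np.uint8)
        k,l,s,c=cv2.connectedComponentsWithStats(mk)
        for i in range(1,k):
            if s[i,4]>12: print(n,nm,c[i].round(1),s[i],np.median(P_[l==i],0).round(3),"on z.03",onz(m,*c[i],.03).round(4))
cv2.imwrite("pics/crop.png",cv2.resize(p[160:320,180:390],None,fx=3.7,fy=3.7,interpolation=cv2.INTER_CUBIC))
print(R.from_rotvec(get_state()["ee_rot"]).as_matrix().round(3), camera_model("wrist"))
E
```

```text
table z 0.0011296664504917286
blue [212 265  13  25 236] n 236 zmax 0.068 bbox [0.443 0.228 0.012] [0.469 0.252 0.068]
  top mean [0.4559 0.2396 0.0653] 52
  fit [0.4576 0.2382] 0.001
meter [270 205  15  50 641] n 641 zmax 0.152 bbox [0.428 0.049 0.012] [0.457 0.08  0.152]
  top mean [0.4432 0.0642 0.1494] 82
yellow [310 204  10  21 165] n 165 zmax 0.067 bbox [ 0.454 -0.106  0.012] [ 0.475 -0.082  0.067]
  top mean [ 0.4653 -0.0949  0.0648] 33
  fit [ 0.4676 -0.0964] 0.0012
pink [351 185   9  20 147] n 147 zmax 0.068 bbox [ 0.434 -0.262  0.012] [ 0.456 -0.236  0.068]
  top mean [ 0.447  -0.2499  0.0649] 24
  fit [ 0.448  -0.2514] 0.0015
scene blue [231.  218.4] [222 213  19  13 124] [0.624 0.073 0.03 ] on z.03 [0.6202 0.0764 0.03  ]
scene blue [215.5 268. ] [212 266   8   5  34] [0.459 0.24  0.066] on z.03 [0.4908 0.2212 0.03  ]
scene yellow [252.  203.8] [244 199  17  12 115] [ 0.638 -0.013  0.031] on z.03 [ 0.6335 -0.0101  0.03  ]
scene yellow [314.5 205.5] [312 204   6   4  20] [ 0.468 -0.096  0.065] on z.03 [ 0.5008 -0.1333  0.03  ]
scene pink [271.7 189.2] [263 186  17  10  75] 
[... 1508 characters left out ...]
4 0.41  0.106] on z.03 [0.7189 0.4422 0.03  ]
top green [233.4 198.7] [223 189  17  14  45] [0.58  0.147 0.041] on z.03 [0.5939 0.1565 0.03  ]
top green [249.8 222.6] [245 218  11  10  81] [0.442 0.064 0.149] on z.03 [0.5089 0.0833 0.03  ]
top green [252.3 240. ] [248 237   9   6  21] [0.436 0.06  0.046] on z.03 [0.4455 0.0629 0.03  ]
[[ 0.946  0.324 -0.   ]
 [ 0.324 -0.946  0.001]
 [-0.    -0.001 -1.   ]] {'camera_matrix': array([[371.46684387,   0.        , 279.93001997],
       [  0.        , 371.46684387, 206.68720895],
       [  0.        ,   0.        ,   1.        ]]), 'origin': array([ 0.27534814, -0.56627381,  0.3738342 ]), 'attitude': array([-0.26854354,  0.19412556, -1.23008532])}
```

View pics/crop.png

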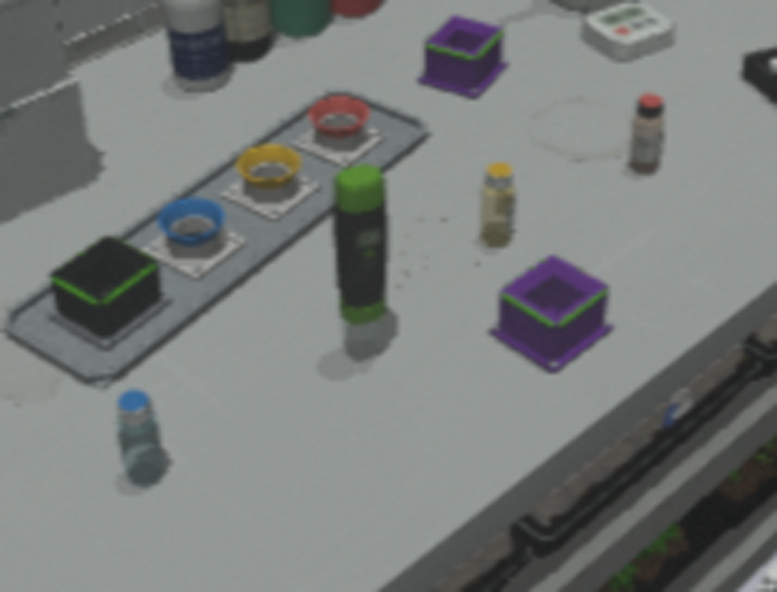

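The crop confirms the choice. The pink, yellow and blue stickers are at (355,187), (314,205) and (215,268) in the scene picture, the meter is at (277,210), and the purple docks are decoys. Heights of 65 mm and 149 mm match the description. I'll place pink, yellow and blue first, then the meter. First move: turn the tool to the row's yaw and go above the pink vial.

{"api": "arm_command", "payload": {"increments": [[[0,0,0],0.67],[[0,0,0],0.67],[[1,-0.98,0],0],[[1,-0.98,0],0],[[1,-0.98,0],0],[[1,-0.98,0],0],[[1,-0.98,0],0],[[1,-0.98,0],0],[[1,-0.98,0],0],[[1,-0.98,0],0]], "jaw": 0.3}}

```text
time: 1.35
ee_pos: [0.4, -0.3178, 0.2391]
ee_rot: [-3.13, -0.265, 0.0]
force: [0.1, -0.0, 0.5]
gripper_width: 0.0595
grasp_force: 0.0
```

```bash
cat >> h.py <<'E'
def go(x,y,z,yaw=None):
    s=get_state();M=R.from_rotvec(s["ee_rot"]).as_matrix();p=s["ee_pos"]
    w=np.arctan2(M[1,0],M[0,0]);t=0 if yaw is None else -(yaw-w)/.12
    if yaw is not None: M=M@R.from_rotvec([0,0,t*.12]).as_matrix()
    print("t",round(float(s["time"]),2),"pos",p.round(4),"yaw",round(w,4),"tilt",M[:,2].round(3),"w",s["gripper_width"].round(4),"turn",round(t,2),"then units",(M.T@(np.array([x,y,z])-p)/.03).round(2))
E
python3 - <<'E'
from h import *
go(.4475,-.2505,.13,.17)
m=camera_model("wrist");p,d=capture("wrist");cv2.imwrite("pics/w1.png",p)
print(m["origin"],att(m)[:,2])
E
```

```text
Traceback (most recent call last):
  File "h.py", line 18, in go
    print("t",round(float(s["time"]),2),"pos",p.round(4),"yaw",round(w,4),"tilt",M[:,2].round(3),"w",s["gripper_width"].round(4),"turn",round(t,2),"then units",(M.T@(np.array([x,y,z])-p)/.03).round(2))
                                                                                                     ^^^^^^^^^^^^^^^^^^^^^^^^
AttributeError: 'float' object has no attribute 'round'
```

```bash
sed -i 's/s\["gripper_width"\].round(4)/round(float(s["gripper_width"]),4)/' h.py
python3 - <<'E'
from h import *
m=camera_model("wrist");p,d=capture("wrist");cv2.imwrite("pics/w1.png",p)
print(m["origin"],att(m)[:,2])
go(.4475,-.2505,.13,.17)
hsv=cv2.cvtColor(p,cv2.COLOR_BGR2HSV)
for nm,(lo,hi) in dict(blue=(98,118),yellow=(15,32),pink=(0,8),green=(40,80)).items():
    mk=((hsv[...,0]>=lo)&(hsv[...,0]<=hi)&(hsv[...,1]>90)&(hsv[...,2]>60)).astype(np.uint8)
    k,l,s,c=cv2.connectedComponentsWithStats(mk)
    for i in range(1,k):
        if s[i,4]>40: print(nm,c[i].round(1),s[i],onz(m,*c[i],.064).round(4),onz(m,*c[i],.03).round(4))
E
```

```text
[ 0.47609946 -0.30514676  0.37423207] [0.3017321  0.05063491 0.95204719]
t 1.4 pos [ 0.4032 -0.3132  0.2392] yaw 0.1744 tilt [ 0.001  0.002 -1.   ] w 0.0601 turn 0.04 then units [ 1.8  -1.8   3.64]
yellow [12.7 51. ] [  1  39  24  25 474] [ 0.4676 -0.0966  0.064 ] [ 0.4667 -0.0738  0.03  ]
pink [209.6 110.4] [198  99  24  24 435] [ 0.4489 -0.2517  0.064 ] [ 0.446  -0.2458  0.03  ]
green [ 13.  163.2] [ 10 139   7  49 188] [ 0.3778 -0.0925  0.064 ] [ 0.3671 -0.0692  0.03  ]
```

View pics/w1.png

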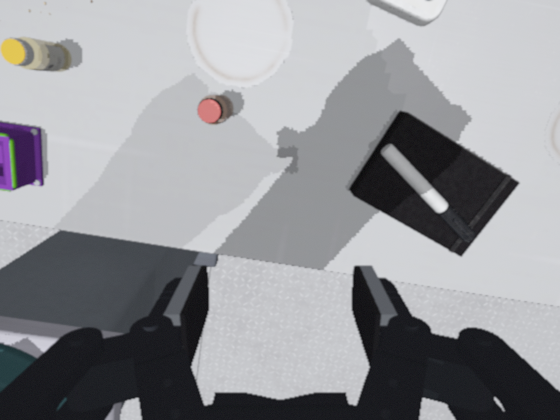

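The wrist view shows the pink sticker at (210,110) and the yellow one at (13,51). They agree with the scene fix to within 1–2 mm, so I'm approaching.

{"api": "arm_command", "payload": {"increments": [[[0.9,-0.85,1],0],[[0.9,-0.85,1],0],[[0,0,1],0],[[0,0,0.5],0],[[0,0,0],0],[[0,0,0],0]]}}

```text
time: 2.15
ee_pos: [0.4443, -0.2603, 0.1352]
ee_rot: [3.13, 0.264, 0.001]
force: [-0.4, -0.3, 0.0]
gripper_width: 0.0595
grasp_force: 0.0
```

```bash
python3 - <<'E'
from h import *
go(.4489,-.2517,.037,.17)
E
```

```text
t 2.15 pos [ 0.4443 -0.2603  0.1352] yaw 0.1683 tilt [ 0.001 -0.001 -1.   ] w 0.0595 turn -0.01 then units [ 0.2  -0.26  3.27]
```

{"api": "arm_command", "payload": {"increments": [[[0.2,-0.26,0],0],[[0,0,0.9],0],[[0,0,0.9],0],[[0,0,0.9],0],[[0,0,0.57],0],[[0,0,0],0],[[0,0,0],0]]}}

```text
time: 3.02
ee_pos: [0.4492, -0.2512, 0.0371]
ee_rot: [3.13, 0.265, 0.002]
force: [0.0, -0.3, -0.5]
gripper_width: 0.0595
grasp_force: 0.0
```

{"api": "arm_command", "payload": {"increments": [[[0,0,0],0],[[0,0,0],0],[[0,0,0],0],[[0,0,0],0]], "jaw": 1}}

```text
time: 3.52
ee_pos: [0.4491, -0.2512, 0.0369]
ee_rot: [3.13, 0.265, 0.001]
force: [-2.2, 1.0, 10.3]
gripper_width: 0.0229
grasp_force: 58.4
```

{"api": "arm_command", "payload": {"increments": [[[0,0,-0.5],0],[[0,0,-1],0],[[0.3,-0.4,-1],0],[[0.7,-0.9,-1],0],[[0.7,-0.9,-1],0],[[0.7,-0.9,-0.6],0],[[0.7,-0.9,0],0],[[0.7,-0.9,0],0],[[0.7,-0.9,0],0],[[0,-0.9,0],0]]}}

```text
time: 4.78
ee_pos: [0.5486, -0.0288, 0.19]
ee_rot: [-3.13, -0.266, -0.001]
force: [-1.2, 0.3, -0.4]
gripper_width: 0.0227
grasp_force: 59.1
```

{"api": "arm_command", "payload": {"increments": [[[0,0,0],0],[[0,0,0],0],[[0,0,0],0]]}}

```text
time: 5.15
ee_pos: [0.548, -0.0312, 0.1895]
ee_rot: [3.13, 0.263, 0.0]
force: [-0.3, -0.3, -0.1]
gripper_width: 0.0226
grasp_force: 59.1
```

```bash
cat > look.py <<'E'
from h import *
import sys
def look(name):
    m=camera_model("wrist");p,d=capture("wrist");cv2.imwrite(f"pics/{name}.png",p);np.savez(name+".npz",p=p,d=d)
    hsv=cv2.cvtColor(p,cv2.COLOR_BGR2HSV)
    for nm,(lo,hi) in dict(blue=(98,118),yellow=(15,32),pink=(0,8),green=(40,80)).items():
        mk=((hsv[...,0]>=lo)&(hsv[...,0]<=hi)&(hsv[...,1]>90)&(hsv[...,2]>60)).astype(np.uint8)
        k,l,s,c=cv2.connectedComponentsWithStats(mk)
        for i in range(1,k):
            if s[i,4]>60:
                ct=max(cv2.findContours((l==i).astype(np.uint8),0,1)[0],key=cv2.contourArea)
                e=cv2.fitEllipse(cv2.convexHull(ct)) if len(ct)>8 else (c[i],0,0)
                dd=d[l==i];dd=dd[dd>0]
                print(nm,s[i],"ell",np.round(e[0],1),np.round(e[1],1),"dep",np.median(dd).round(3) if len(dd) else None,"z.031",onz(m,*e[0],.031).round(4),"z.064",onz(m,*e[0],.064).round(4))
    return m,p,d
if __name__=="__main__":
    look(sys.argv[1]);go(0.55,-.03,.19,.17)
E
python3 look.py w2
```

```text
blue [ 116   41   68   71 2066] ell [149.6  76.4] [64.7 72.2] dep 0.278 z.031 [0.6156 0.0788 0.031 ] z.064 [0.6165 0.0678 0.064 ]
yellow [ 235   42   67   70 2056] ell [268.5  76.6] [66.5 69.7] dep 0.278 z.031 [ 0.6302 -0.0087  0.031 ] z.064 [ 0.6295 -0.0098  0.064 ]
pink [ 354   42   67   70 1918] ell [386.9  77.1] [63.8 70.5] dep 0.278 z.031 [ 0.6446 -0.0959  0.031 ] z.064 [ 0.6423 -0.0872  0.064 ]
pink [ 254  303   54   48 1991] ell [280.1 326.3] [47.4 53.8] dep 0.125 z.031 [ 0.4165 -0.0538  0.031 ] z.064 [ 0.4398 -0.0498  0.064 ]
green [  0  37  53   4 157] ell [25.7 38.4] [ 9.  52.7] dep 0.258 z.031 [0.6267 0.1689 0.031 ] z.064 [0.6264 0.1479 0.064 ]
green [ 55  42  17  69 454] ell [62.8 76.2] [10.9 71.9] dep 0.267 z.031 [0.6048 0.1426 0.031 ] z.064 [0.607  0.1245 0.064 ]
green [550  77  10  64 317] ell [554.8 109.3] [ 6.4 69.6] dep 0.276 z.031 [ 0.6435 -0.2285  0.031 ] z.064 [ 0.6413 -0.2049  0.064 ]
green [  0 112  66   4 240] ell [ 33.3 113.2] [ 4.6 73.3] dep 0.274 z.031 [0.5739 0.1652 0.031 ] z.064 [0.5795 0.1446 0.064 ]
green [137 270  36  25 300] ell [154.6 283.4] [25.2 35.6] dep 0.312 z.031 [0.4419 0.0637 0.031 ] z.064 [0.4623 0.0545 0.064 ]
green [ 72 338  38  30 341] ell [ 88.8 350.6] [16.4 45.1] dep 0.221 z.031 [0.3596 0.1206 0.031 ] z.064 [0.3893 0.1049 0.064 ]
green [247 346  49   9 148] ell [269.6 350.1] [ 5.1 51.8] dep 0.342 z.031 [ 0.3888 -0.0484  0.031 ] z.064 [ 0.4152 -0.045   0.064 ]
t 5.2 pos [ 0.5479 -0.0311  0.1894] yaw 0.1677 tilt [ 0. -0. -1.] w 0.023 turn -0.02 then units [ 0.07 -0.02 -0.02]
```

View pics/w2.png

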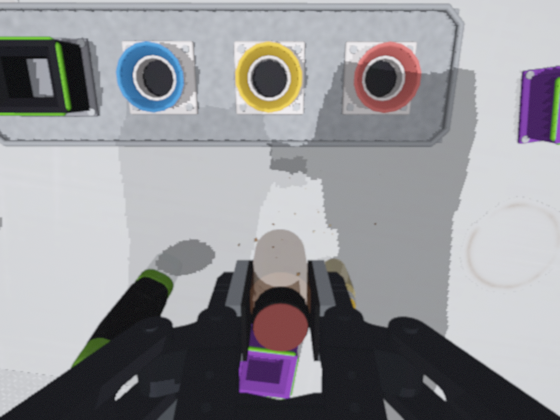

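The wrist view shows the docks lined up with the image: blue (150,76), yellow (268,77), pink (387,77). Spacing is 88.6 mm and yaw is 0.165, both as expected. The pink vial is held upright with its sticker at (280,326). Next I'm checking the vial's offset in the hand.

```bash
python3 - <<'E'
from h import *
m=camera_model("wrist");f=np.load("w2.npz");d=f["d"]
s=get_state();M=R.from_rotvec(s["ee_rot"]).as_matrix()
z=s["ee_pos"][2]+.027
for q in (onz(m,280.1,326.3,z),pt(m,280.1,326.3,d[326,280])): print(q.round(4),"tool frame mm",(M.T@(q-s["ee_pos"])*1e3).round(1))
for u,v in((150,44),(268,44),(387,44),(387,108),(268,108)): print(pt(m,u,v,d[v,u]).round(4))
go(.6446,-.0959,.1,.166)
E
```

```text
[ 0.5476 -0.0314  0.2164] tool frame mm [ -0.4   0.3 -27. ]
[ 0.5483 -0.0313  0.2173] tool frame mm [  0.3   0.3 -28. ]
[0.6378 0.0794 0.0326]
[ 0.652  -0.0048  0.034 ]
[ 0.6663 -0.0894  0.0337]
[ 0.6229 -0.101   0.0327]
[ 0.6078 -0.0118  0.0314]
t 5.2 pos [ 0.5479 -0.0311  0.1894] yaw 0.1677 tilt [ 0. -0. -1.] w 0.023 turn 0.01 then units [2.82 2.66 2.98]
```

{"api": "arm_command", "payload": {"increments": [[[0.9,0.88,0],0],[[0.96,0.88,0.6],0],[[0.96,0.88,0.9],0],[[0,0,0.9],0],[[0,0,0.5],0],[[0,0,0],0],[[0,0,0],0]]}}

```text
time: 6.08
ee_pos: [0.6451, -0.094, 0.1035]
ee_rot: [3.13, 0.265, 0.002]
force: [-0.4, 0.1, -0.5]
gripper_width: 0.0226
grasp_force: 59.1
```

```bash
python3 -c "
from h import *
go(.6445,-.0955,.044,.166)"
```

```text
t 6.08 pos [ 0.6451 -0.094   0.1035] yaw 0.1692 tilt [ 0.001 -0.    -1.   ] w 0.0226 turn 0.03 then units [-0.03  0.05  1.98]
```

{"api": "arm_command", "payload": {"increments": [[[-0.03,0.05,0.3],0],[[0,0,0.4],0],[[0,0,0.4],0],[[0,0,0.3],0],[[0,0,0.2],0],[[0,0,0],0]]}}

```text
time: 6.82
ee_pos: [0.6439, -0.0956, 0.0537]
ee_rot: [-3.13, -0.265, 0.001]
force: [-0.7, 0.3, -1.0]
gripper_width: 0.0228
grasp_force: 59.1
```

{"api": "arm_command", "payload": {"increments": [[[0,0,0.1],0],[[0,0,0.1],0],[[0,0,0.1],0],[[0,0,0],0]]}}

```text
time: 7.32
ee_pos: [0.6441, -0.0956, 0.0452]
ee_rot: [-3.13, -0.265, -0.0]
force: [0.2, -0.6, -1.0]
gripper_width: 0.0225
grasp_force: 59.1
```

{"api": "arm_command", "payload": {"increments": [[[0,0,0.04],0],[[0,0,0.04],0],[[0,0,0],0]]}}

```text
time: 7.7
ee_pos: [0.6449, -0.0956, 0.0448]
ee_rot: [3.13, 0.265, 0.003]
force: [-9.0, 1.1, 28.4]
gripper_width: 0.0225
grasp_force: 62.3
```

{"api": "arm_command", "payload": {"increments": [[[0,0,-0.05],0],[[0,0,0],0]]}}

```text
time: 7.95
ee_pos: [0.6445, -0.0956, 0.045]
ee_rot: [3.13, 0.265, 0.002]
force: [-2.2, -0.2, 10.6]
gripper_width: 0.0228
grasp_force: 60.3
```

{"api": "arm_command", "payload": {"increments": [[[0,0,0],0],[[0,0,0],0],[[0,0,0],0],[[0,0,-0.3],0],[[0,0,-0.6],0],[[0,0,-1],0],[[-0.2,0,-1],0],[[-1,0,-1],0],[[-1,0,-1],0],[[0,0,0],0]], "jaw": 0.35}}

```text
time: 9.2
ee_pos: [0.5788, -0.1076, 0.1951]
ee_rot: [3.129, 0.263, 0.007]
force: [0.6, -0.6, 0.2]
gripper_width: 0.0556
grasp_force: 0.0
```

```bash
python3 -c "
from look import *
look('w3')
go(.4676,-.0966,.038,.166)"
```

```text
blue [  17   69   67   67 1956] ell [ 49.9 101.8] [60.  71.5] dep 0.289 z.031 [0.6153 0.0791 0.031 ] z.064 [0.6196 0.06   0.064 ]
yellow [ 132   69   65   67 1900] ell [164.1 102. ] [62.5 68.1] dep 0.289 z.031 [ 0.63   -0.0082  0.031 ] z.064 [ 0.6327 -0.0177  0.064 ]
yellow [234 313  22  19 320] ell [244.7 321.6] [18.6 21.3] dep 0.309 z.031 [ 0.444  -0.0974  0.031 ] z.064 [ 0.4672 -0.0971  0.064 ]
pink [ 247   70   63   66 1710] ell [278.3 102.3] [62.4 64.9] dep 0.289 z.031 [ 0.6446 -0.0956  0.031 ] z.064 [ 0.6456 -0.0955  0.064 ]
pink [263  90  31  31 751] ell [277.9 104.5] [30.4 31.4] dep 0.249 z.031 [ 0.6429 -0.0955  0.031 ] z.064 [ 0.6441 -0.0955  0.064 ]
green [445  90  68  10 158] ell [476.4  94.3] [ 3.2 70.8] dep 0.279 z.031 [ 0.676  -0.2455  0.031 ] z.064 [ 0.6736 -0.2289  0.064 ]
green [439 104   3  59 175] ell [440.5 133. ] [10.9 58.2] dep 0.287 z.031 [ 0.643  -0.2269  0.031 ] z.064 [ 0.6442 -0.2123  0.064 ]
green [ 49 286  37  30 373] ell [ 66.3 301.1] [29.6 37.7] dep 0.323 z.031 [0.4385 0.0672 0.031 ] z.064 [0.4623 0.0494 0.064 ]
green [  0 362  18  34 394] ell [ 79.5 367.6] [ 41.8 125.7] dep 0.238 z.031 [0.3653 0.0548 0.031 ] z.064 [0.3971 0.0383 0.064 ]
t 9.25 pos [ 0.5792 -0.1072  0.1936] yaw 0.1684 tilt [ 0.003 -0.001 -1.   ] w 0.0556 turn 0.02 then units [-3.63 -0.97  5.17]
```

View pics/w3.png

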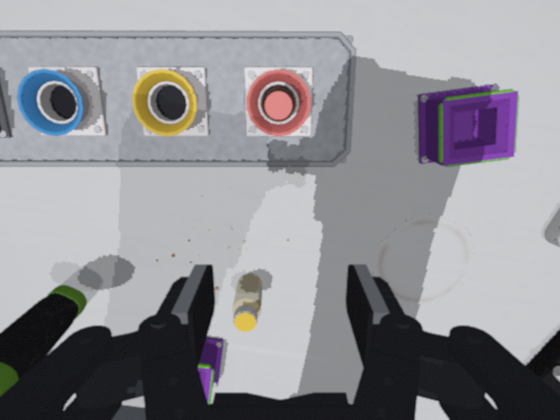

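The pink vial stands in its dock with the sticker centred in the collar at (278,104). The yellow vial's sticker is at (245,322), so it's next.

{"api": "arm_command", "payload": {"increments": [[[-0.91,-0.24,0.5],0],[[-0.91,-0.24,0.5],0],[[-0.91,-0.24,0.5],0],[[-0.91,-0.24,0.5],0],[[0,0,0.5],0],[[0,0,0],0],[[0,0,0],0]]}}

```text
time: 10.12
ee_pos: [0.4675, -0.0966, 0.1165]
ee_rot: [-3.13, -0.266, -0.001]
force: [-0.3, 0.4, -0.2]
gripper_width: 0.0558
grasp_force: 0.0
```

```bash
python3 -c "
from h import *
go(.4674,-.0968,.038,.166)"
```

```text
t 10.12 pos [ 0.4675 -0.0966  0.1165] yaw 0.1693 tilt [ 0.  0. -1.] w 0.0558 turn 0.03 then units [-0.01  0.01  2.62]
```

{"api": "arm_command", "payload": {"increments": [[[0,0,0.8],0],[[0,0,0.9],0],[[0,0,0.62],0],[[0,0,0.3],0],[[0,0,0],0],[[0,0,0],0]]}}

```text
time: 10.88
ee_pos: [0.467, -0.0968, 0.0384]
ee_rot: [3.13, 0.265, 0.002]
force: [-0.0, -0.9, 0.0]
gripper_width: 0.0555
grasp_force: 0.0
```

{"api": "arm_command", "payload": {"increments": [[[0,0,0],0],[[0,0,0],0],[[0,0,0],0],[[0,0,0],0]], "jaw": 1}}

```text
time: 11.38
ee_pos: [0.467, -0.0968, 0.0383]
ee_rot: [3.13, 0.265, 0.002]
force: [-1.9, 1.3, 10.1]
gripper_width: 0.0224
grasp_force: 58.4
```

{"api": "arm_command", "payload": {"increments": [[[0,0,-0.5],0],[[0,0,-1],0],[[0,0,-1],0],[[0.8,-0.3,-0.2],0],[[0.9,-0.3,0],0],[[0.9,-0.3,0],0],[[0.9,-0.3,0],0],[[0.9,-0.3,0],0],[[0.9,-0.3,0],0],[[0.5,-0.2,0],0]]}}

```text
time: 12.62
ee_pos: [0.6287, -0.0076, 0.1194]
ee_rot: [-3.13, -0.266, -0.001]
force: [-1.4, 0.1, 0.0]
gripper_width: 0.0227
grasp_force: 59.1
```

{"api": "arm_command", "payload": {"increments": [[[0,0,0],0],[[0,0,0],0]]}}

```text
time: 12.88
ee_pos: [0.6272, -0.009, 0.1188]
ee_rot: [3.13, 0.264, -0.001]
force: [0.5, -0.9, -1.6]
gripper_width: 0.0222
grasp_force: 59.1
```

```bash
python3 -c "
from h import *
from look import look
m,p,d=look('w4')
go(.630,-.0080,.0455,.166)
hsv=cv2.cvtColor(p,cv2.COLOR_BGR2HSV)
mk=((hsv[...,0]>=15)&(hsv[...,0]<=32)&(hsv[...,1]>90)&(hsv[...,2]>60)).astype(np.uint8);mk[:250]=0
k,l,s,c=cv2.connectedComponentsWithStats(mk);i=1+np.argmax(s[1:,4])
s=get_state();M=R.from_rotvec(s['ee_rot']).as_matrix();q=onz(m,*c[i],s['ee_pos'][2]+.026);print((M.T@(q-s['ee_pos'])*1e3).round(1))"
```

```text
blue [ 100  174   80   75 2693] ell [139.7 211.1] [72.3 81.5] dep 0.237 z.031 [0.6148 0.0787 0.031 ] z.064 [0.628  0.0676 0.064 ]
yellow [ 241  174   79   76 2702] ell [279.9 211.5] [75.1 78.3] dep 0.231 z.031 [ 0.6295 -0.0088  0.031 ] z.064 [ 0.6404 -0.0069  0.064 ]
yellow [306 272   5  32  95] ell [308.1 287.3] [ 4.1 31.1] dep 0.14 z.031 [ 0.5793 -0.0367  0.031 ] z.064 [ 0.5977 -0.0307  0.064 ]
yellow [250 277   4  31  88] ell [251.4 292.3] [ 3.7 30.4] dep 0.14 z.031 [0.569  0.0007 0.031 ] z.064 [0.5889 0.0011 0.064 ]
yellow [ 255  299   53   46 1896] ell [280.8 321.6] [45.4 52.6] dep 0.127 z.031 [ 0.5495 -0.023   0.031 ] z.064 [ 0.5722 -0.0191  0.064 ]
pink [ 381  175   84   78 2768] ell [424.5 215.6] [77.1 90.6] dep 0.228 z.031 [ 0.6422 -0.0997  0.031 ] z.064 [ 0.6512 -0.0844  0.064 ]
green [  0 172  26   7 166] ell [  9.8 175.1] [ 7.8 30.7] dep 0.216 z.031 [0.6249 0.1586 0.031 ] z.064 [0.6365 0.1357 0.064 ]
green [ 26 179  21  74 611] ell [ 36.  215.1] [10.5 83.3] dep 0.224 z.031 [0.6011 0.1435 0.031 ] z.064 [0.6162 0.1228 0.064 ]Traceback (most recent call last):
  File "<string>", line 4, in <module>
    m,p,d=look('w4')
          ~~~~^^^^^^
  File "look.py", line 12, in look
    e=cv2.fitEllipse(cv2.convexHull(ct)) if len(ct)>8 else (c[i],0,0)
      ~~~~~~~~~~~~~~^^^^^^^^^^^^^^^^^^^^
cv2.error: OpenCV(4.12.0) /io/opencv/modules/imgproc/src/shapedescr.cpp:361: error: (-201:Incorrect size of input array) There should be at least 5 points to fit the ellipse in function 'fitEllipseNoDirect'
```

{"api": "arm_command", "payload": {"increments": [[[0.09,0,0.2],0],[[0,0,0.5],0],[[0,0,0.5],0],[[0,0,0.4],0],[[0,0,0.3],0],[[0,0,0.2],0],[[0,0,0.1],0],[[0,0,0],0]]}}

```text
time: 13.92
ee_pos: [0.6306, -0.0079, 0.0527]
ee_rot: [-3.13, -0.265, 0.0]
force: [-0.8, -0.6, -1.0]
gripper_width: 0.0224
grasp_force: 59.0
```

{"api": "arm_command", "payload": {"increments": [[[0,0,0.1],0],[[0,0,0],0],[[0,0,0],0]]}}

```text
time: 14.3
ee_pos: [0.6306, -0.0078, 0.0497]
ee_rot: [-3.13, -0.265, -0.0]
force: [-0.5, -0.4, -0.5]
gripper_width: 0.0228
grasp_force: 59.0
```

{"api": "arm_command", "payload": {"increments": [[[-0.03,0,0.06],0],[[0,0,0.06],0],[[0,0,0.02],0],[[0,0,0],0]]}}

```text
time: 14.8
ee_pos: [0.6302, -0.0079, 0.0463]
ee_rot: [3.13, 0.265, 0.002]
force: [-2.9, 1.0, 13.7]
gripper_width: 0.0225
grasp_force: 60.5
```

{"api": "arm_command", "payload": {"increments": [[[0,0,0],0],[[0,0,0],0],[[0,0,0],0],[[0,0,-0.3],0],[[0,0,-0.6],0],[[0,0,-1],0],[[-0.2,0,-1],0],[[-1,-0.5,-1],0],[[-1,-1,-1],0],[[-1,-1,0],0]], "jaw": 0.35}}

```text
time: 16.05
ee_pos: [0.5225, 0.0506, 0.1959]
ee_rot: [3.13, 0.265, 0.008]
force: [0.5, -0.7, 0.1]
gripper_width: 0.0555
grasp_force: 0.0
```

{"api": "arm_command", "payload": {"increments": [[[-1,-1,0],0],[[-0.5,-1,0],0],[[0,-1,0],0],[[0,0,0],0],[[0,0,0],0]]}}

```text
time: 16.68
ee_pos: [0.4632, 0.1304, 0.1932]
ee_rot: [3.13, 0.265, 0.001]
force: [0.7, 0.5, 0.1]
gripper_width: 0.0553
grasp_force: 0.0
```

```bash
sed -i 's/if len(ct)>8 else/if len(cv2.convexHull(ct))>5 else/' look.py; python3 -c "
from look import *
look('w5')
go(.4576,.239,.038,.166)"
```

```text
blue [355   0  68  32 860] ell [389.2  -5.8] [66.4 76. ] dep 0.268 z.031 [0.6146 0.0773 0.031 ] z.064 [0.6063 0.0846 0.064 ]
blue [121 168  25  24 477] ell [132.8 179.8] [23. 26.] dep 0.27 z.031 [0.4479 0.2503 0.031 ] z.064 [0.458  0.2384 0.064 ]
yellow [478   0  70  32 943] ell [513.6  -6.2] [65.9 80.8] dep 0.268 z.031 [ 0.6297 -0.0096  0.031 ] z.064 [0.6196 0.0073 0.064 ]
green [221   0   4  26  81] ell [222.8  10.1] [ 3.8 31.8] dep 0.256 z.031 [0.5847 0.1926 0.031 ] z.064 [0.5797 0.1872 0.064 ]
green [304   0   4  27 103] ell [305.1  12.3] [ 6.3 27.9] dep 0.257 z.031 [0.5932 0.1341 0.031 ] z.064 [0.5872 0.1351 0.064 ]
green [227  29  75   5 366] ell [264.1  29.7] [17.6 74.3] dep 0.261 z.031 [0.577  0.1614 0.031 ] z.064 [0.5728 0.1594 0.064 ]
green [341 205  37  23 212] ell [361.9 228.8] [36.3 51.4] dep 0.296 z.031 [0.4375 0.0547 0.031 ] z.064 [0.4488 0.0645 0.064 ]
green [ 367  252   60   60 1966] ell [396.6 281. ] [45.8 68.5] dep 0.203 z.031 [0.3939 0.0123 0.031 ] z.064 [0.41   0.0268 0.064 ]
green [434 290  57  10 177] ell [462.5 294.3] [ 3.9 62.8] dep 0.328 z.031 [ 0.3908 -0.0504  0.031 ] z.064 [ 0.4073 -0.0289  0.064 ]
green [420 293  12  33 108] ell [425.4 308.5] [ 3.9 37.5] dep 0.332 z.031 [ 0.3707 -0.0214  0.031 ] z.064 [ 0.3894 -0.0031  0.064 ]
t 16.73 pos [0.4633 0.1302 0.193 ] yaw 0.1681 tilt [ 0.001 -0.    -1.   ] w 0.0556 turn 0.02 then units [ 0.41 -3.61  5.17]
```

View pics/w5.png

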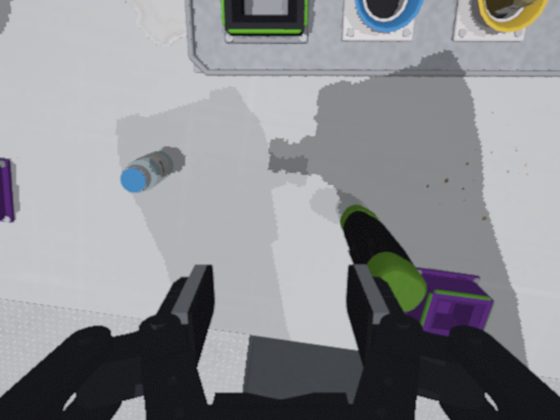

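The wrist view has the blue sticker at (133,180), which is (0.458, 0.238) and agrees with the scene fix. The meter is at (395,280), out of the way. Going for blue.

{"api": "arm_command", "payload": {"increments": [[[0.11,-0.9,0.3],0],[[0.11,-0.9,0.5],0],[[0.11,-0.9,0.8],0],[[0.1,-0.9,0.8],0],[[0,0,0],0],[[0,0,0],0]]}}

```text
time: 17.48
ee_pos: [0.458, 0.2386, 0.1208]
ee_rot: [3.13, 0.263, 0.0]
force: [0.8, 0.9, 0.3]
gripper_width: 0.0556
grasp_force: 0.0
```

```bash
python3 -c "
from h import *
go(.458,.2384,.038,.166)"
```

```text
t 17.48 pos [0.458  0.2386 0.1208] yaw 0.1679 tilt [ 0. -0. -1.] w 0.0556 turn 0.02 then units [-0.    0.01  2.76]
```

{"api": "arm_command", "payload": {"increments": [[[0,0,0.8],0],[[0,0,0.9],0],[[0,0,0.7],0],[[0,0,0.36],0],[[0,0,0],0],[[0,0,0],0]]}}

```text
time: 18.23
ee_pos: [0.4581, 0.2396, 0.0386]
ee_rot: [-3.13, -0.265, -0.002]
force: [-0.3, -0.4, 0.3]
gripper_width: 0.0555
grasp_force: 0.0
```

{"api": "arm_command", "payload": {"increments": [[[0,0,0],0],[[0,0,0],0],[[0,0,0],0],[[0,0,0],0]], "jaw": 1}}

```text
time: 18.73
ee_pos: [0.4579, 0.2397, 0.0384]
ee_rot: [-3.13, -0.265, -0.002]
force: [-1.2, -0.9, 8.6]
gripper_width: 0.0226
grasp_force: 58.5
```

{"api": "arm_command", "payload": {"increments": [[[0,0,-0.5],0],[[0,0,-1],0],[[0,0,-1],0],[[0.5,0.8,-0.2],0],[[0.6,0.9,0],0],[[0.6,0.9,0],0],[[0.6,0.9,0],0],[[0.6,0.9,0],0],[[0.6,0.9,0],0],[[0.6,0.8,0],0]]}}

```text
time: 19.98
ee_pos: [0.6102, 0.0789, 0.1197]
ee_rot: [-3.13, -0.265, -0.001]
force: [-0.1, 0.1, -0.1]
gripper_width: 0.0224
grasp_force: 59.0
```

{"api": "arm_command", "payload": {"increments": [[[0.17,0,0],0],[[0,0,0],0],[[0,0,0],0]]}}

```text
time: 20.35
ee_pos: [0.614, 0.0817, 0.119]
ee_rot: [-3.13, -0.267, 0.0]
force: [-0.6, -0.0, -0.1]
gripper_width: 0.0228
grasp_force: 59.0
```

```bash
python3 -c "
from h import *
go(.6152,.0791,.0465,.166)"
```

```text
t 20.35 pos [0.614  0.0817 0.119 ] yaw 0.1703 tilt [-0.  0. -1.] w 0.0228 turn 0.04 then units [0.03 0.09 2.42]
```

{"api": "arm_command", "payload": {"increments": [[[0.03,0.09,0.2],0],[[0,0,0.5],0],[[0,0,0.5],0],[[0,0,0.4],0],[[0,0,0.3],0],[[0,0,0.2],0],[[0,0,0.1],0],[[0,0,0],0]]}}

```text
time: 21.35
ee_pos: [0.6159, 0.0782, 0.0527]
ee_rot: [-3.13, -0.265, -0.0]
force: [0.2, 0.5, 0.9]
gripper_width: 0.0229
grasp_force: 59.0
```

```bash
python3 -c "
from h import *
go(.6152,.0791,.0465,.166)"
```

```text
t 21.35 pos [0.6159 0.0782 0.0527] yaw 0.169 tilt [ 0.  0. -1.] w 0.0229 turn 0.03 then units [-0.02 -0.03  0.21]
```

{"api": "arm_command", "payload": {"increments": [[[-0.02,-0.03,0.08],0],[[0,0,0.08],0],[[0,0,0.05],0],[[0,0,0],0],[[0,0,0],0]]}}

```text
time: 21.98
ee_pos: [0.6152, 0.079, 0.0465]
ee_rot: [-3.13, -0.265, -0.0]
force: [-0.6, 0.5, 3.3]
gripper_width: 0.0226
grasp_force: 59.3
```

{"api": "arm_command", "payload": {"increments": [[[0,0,0.03],0],[[0,0,0],0]]}}

```text
time: 22.22
ee_pos: [0.6156, 0.079, 0.0464]
ee_rot: [3.13, 0.265, 0.002]
force: [-4.0, -0.5, 14.8]
gripper_width: 0.0227
grasp_force: 60.6
```

{"api": "arm_command", "payload": {"increments": [[[0,0,0],0],[[0,0,0],0],[[0,0,0],0],[[0,0,-0.3],0],[[0,0,-0.6],0],[[0,0,-1],0],[[0,0,-1],0],[[0,0,-1],0],[[-0.5,0,-1],0],[[-1,-0.08,-1],0]], "jaw": 0.2}}

```text
time: 23.48
ee_pos: [0.5702, 0.0738, 0.2246]
ee_rot: [-3.13, -0.265, -0.002]
force: [-1.4, 0.7, 0.8]
gripper_width: 0.0682
grasp_force: 0.0
```

{"api": "arm_command", "payload": {"increments": [[[-0.7,-0.1,-1],0],[[-1,-0.1,-0.2],0],[[-1,-0.1,0],0],[[-1,-0.1,0],0],[[-1,-0.1,0],0],[[-1,0,0],0],[[0,0,0],0],[[0,0,0],0]]}}

```text
time: 24.48
ee_pos: [0.3999, 0.0599, 0.2594]
ee_rot: [3.13, 0.265, 0.003]
force: [0.2, 0.3, 1.1]
gripper_width: 0.0684
grasp_force: 0.0
```

```bash
python3 -c "
from look import *
look('w6')
go(.441,.064,.2,.166)"
```

```text
green [ 267  113   46   46 1600] ell [288.8 135.6] [41.1 49.7] dep 0.243 z.031 [0.4339 0.0569 0.031 ] z.064 [0.4377 0.0583 0.064 ]
green [359 189  49   9 111] ell [381.5 193.1] [ 2.7 57.1] dep 0.368 z.031 [ 0.393 -0.046  0.031] z.064 [ 0.4005 -0.0352  0.064 ]
green [345 193  10  41  90] ell [349.4 214.1] [ 3.3 42.5] dep 0.375 z.031 [ 0.3654 -0.019   0.031 ] z.064 [ 0.3754 -0.0106  0.064 ]
t 24.52 pos [0.3999 0.06   0.2591] yaw 0.1691 tilt [ 0.001  0.    -1.   ] w 0.0686 turn 0.03 then units [1.37 0.09 1.97]
```

View pics/w6.png

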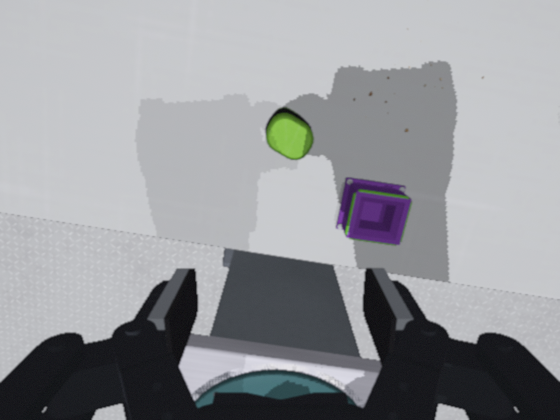

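```bash
python3 - <<'E'
from h import *
f=np.load("w6.npz");p,d=f["p"],f["d"];m=camera_model("wrist")
hsv=cv2.cvtColor(p,cv2.COLOR_BGR2HSV)
mk=((hsv[...,0]>=40)&(hsv[...,0]<=80)&(hsv[...,1]>90)&(hsv[...,2]>60)).astype(np.uint8)
k,l,s,c=cv2.connectedComponentsWithStats(mk);i=1+np.argmax(s[1:,4])
dd=d[l==i];print("depth range",np.percentile(dd[dd>0],[5,50,95]))
v,u=np.nonzero((l==i)&(d<np.median(dd)+.003))
P=np.array([pt(m,a,b,d[b,a]) for a,b in zip(u,v)]);print("z",np.percentile(P[:,2],[5,50,95]))
Q=np.array([onz(m,a,b,.149)[:2] for a,b in zip(u,v)])*1000
h=cv2.convexHull(Q.astype(np.float32))
for n,r in(("rect",cv2.minAreaRect(h)),("ell",cv2.fitEllipse(h))):
    print(n,np.round(r[0],1),np.round(r[1],1),r[2])
C=np.cov(Q.T);w,V=np.linalg.eigh(C);print("pca",Q.mean(0),np.sqrt(w)*4,"long axis deg",np.degrees(np.arctan2(V[1,1],V[0,1])))
cv2.imwrite("pics/w6c.png",cv2.resize(p[90:190,240:340],None,fx=6,fy=6,interpolation=cv2.INTER_CUBIC))
E
```

```text
depth range [0.23992478 0.24301544 0.24750149]
z [0.14671718 0.14909165 0.15025521]
rect [447.1  61.9] [30.4 23.8] 69.88676452636719
ell [447.5  62. ] [25.9 30.9] 160.19227600097656
pca [448.05661911  62.32146772] [24.51047982 31.30675205] long axis deg 77.56247686666639
```

View pics/w6c.png

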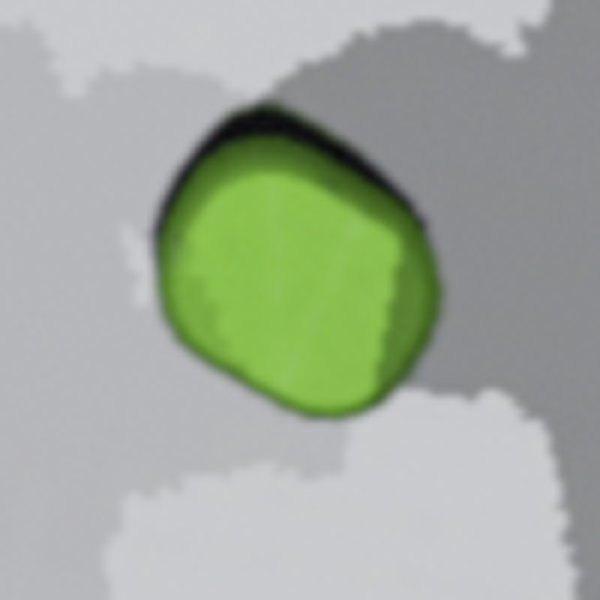

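```bash
python3 - <<'E'
from h import *
for n in("scene","top"):
    f=np.load(n+".npz");d=f["d"];m=camera_model(n)
    v,u=np.mgrid[0:420,0:560];K=m["camera_matrix"]
    P=(np.stack([(u-K[0,2])/K[0,0],-(v-K[1,2])/K[1,1],-np.ones_like(u,float)],-1)*d[...,None])@att(m).T+m["origin"]
    q=P[(d>0)&(P[...,2]>.06)&(P[...,2]<.125)&(np.hypot(P[...,0]-.445,P[...,1]-.063)<.03)]
    for a in(-23,-21,-19):
        a=np.radians(a);ex=np.array([np.cos(a),np.sin(a)]);ey=np.array([-ex[1],ex[0]])
        X=q[:,:2]@ex;Y=q[:,:2]@ey
        c=(np.percentile(X,5)+.014)*ex+(np.percentile(Y,95)-.018)*ey
        print(n,len(q),"X",np.percentile(X,[2,10,30,50,90]).round(4),"Y",np.percentile(Y,[5,50,90,98]).round(4),"centre",c.round(4))
go(.445,.063,.2,-.375)
E
```

```text
scene 290 X [0.3702 0.3715 0.3725 0.3738 0.381 ] Y [0.2183 0.2352 0.2469 0.2478] centre [0.4439 0.0608]
scene 290 X [0.3783 0.3793 0.3804 0.3816 0.3893] Y [0.2051 0.2221 0.2334 0.2342] centre [0.4441 0.0608]
scene 290 X [0.3858 0.3865 0.3878 0.389  0.3972] Y [0.1916 0.2087 0.2195 0.2203] centre [0.4441 0.0608]
top 108 X [0.3703 0.3712 0.3733 0.3747 0.3861] Y [0.2167 0.224  0.2419 0.2452] centre [0.442  0.0567]
top 108 X [0.3782 0.3791 0.3812 0.3827 0.3935] Y [0.2032 0.2108 0.2287 0.232 ] centre [0.4424 0.0569]
top 108 X [0.3858 0.3866 0.3885 0.39   0.4003] Y [0.1894 0.1974 0.2152 0.2185] centre [0.4429 0.0572]
t 24.52 pos [0.3999 0.06   0.2591] yaw 0.1691 tilt [ 0.001  0.    -1.   ] w 0.0686 turn 4.53 then units [ 1.36 -0.64  1.97]
```

{"api": "arm_command", "payload": {"increments": [[[0,0,0],0.91],[[0,0,0],0.91],[[0,0,0],0.91],[[0,0,0],0.91],[[0,0,0],0.91],[[0.7,-0.3,0.5],0],[[0.68,-0.3,0.5],0],[[0,0,0],0],[[0,0,0],0],[[0,0,0],0]]}}

```text
time: 25.78
ee_pos: [0.4443, 0.0613, 0.2289]
ee_rot: [-3.086, 0.589, -0.001]
force: [0.3, -0.4, -0.3]
gripper_width: 0.0686
grasp_force: 0.0
```

```bash
python3 -c "
from h import *
go(.4455,.062,.098,-.375)"
```

```text
t 25.77 pos [0.4443 0.0613 0.2289] yaw -0.3769 tilt [ 0.001 -0.    -1.   ] w 0.0686 turn -0.02 then units [ 0.03 -0.03  4.36]
```

{"api": "arm_command", "payload": {"increments": [[[0.03,-0.03,0.8],0],[[0,0,0.9],0],[[0,0,0.9],0],[[0,0,0.8],0],[[0,0,0.6],0],[[0,0,0.36],0],[[0,0,0],0],[[0,0,0],0]]}}

```text
time: 26.78
ee_pos: [0.446, 0.0619, 0.0984]
ee_rot: [-3.086, 0.589, -0.001]
force: [0.2, 0.6, -0.5]
gripper_width: 0.0676
grasp_force: 0.0
```

{"api": "arm_command", "payload": {"increments": [[[0,0,0],0],[[0,0,0],0],[[0,0,0],0],[[0,0,0],0],[[0,0,0],0]], "jaw": 1}}

```text
time: 27.4
ee_pos: [0.4461, 0.0619, 0.0983]
ee_rot: [-3.086, 0.589, -0.002]
force: [-1.8, -0.4, 9.7]
gripper_width: 0.0326
grasp_force: 59.3
```

{"api": "arm_command", "payload": {"increments": [[[0,0,-0.4],0],[[0,0,-0.8],0],[[0,0,-0.9],-0.9],[[0,0,-0.9],-0.9],[[0,0,-0.6],-0.9],[[0,0,0],-0.9],[[0,0,0],-0.92],[[0.6,-0.4,0],0],[[0.9,-0.6,0],0],[[0.9,-0.6,0],0]]}}

```text
time: 28.65
ee_pos: [0.5094, 0.1215, 0.2065]
ee_rot: [3.131, 0.259, 0.001]
force: [0.1, -0.8, 0.1]
gripper_width: 0.0324
grasp_force: 59.9
```

{"api": "arm_command", "payload": {"increments": [[[0.4,-0.4,0],0],[[0,0,0],0],[[0,0,0],0],[[0,0,0],0]]}}

```text
time: 29.15
ee_pos: [0.5182, 0.134, 0.2059]
ee_rot: [3.131, 0.258, 0.0]
force: [0.5, -0.3, 0.2]
gripper_width: 0.0328
grasp_force: 59.9
```

```bash
python3 -c "
from look import *
look('w7')
go(.6007,.1659,.105,.166)"
```

```text
blue [ 340   41   63   67 2192] ell [370.9  74.4] [61.6 67.5] dep 0.288 z.031 [0.6157 0.0776 0.031 ] z.064 [0.6134 0.0849 0.064 ]
yellow [ 451   41   77   67 2006] ell [487.5  73.7] [62.9 78.1] dep 0.286 z.031 [ 0.6312 -0.0127  0.031 ] z.064 [0.6273 0.0042 0.064 ]
yellow [459  60  33  29 635] ell [475.3  73.6] [26.4 36.3] dep 0.282 z.031 [ 0.6297 -0.0033  0.031 ] z.064 [0.6259 0.0127 0.064 ]
green [222  37  70   4 204] ell [257.5  38.1] [ 4.  75.2] dep 0.273 z.031 [0.627  0.1693 0.031 ] z.064 [0.6235 0.1669 0.064 ]
green [293  43   5  63 203] ell [295.1  73.3] [ 4.5 70. ] dep 0.281 z.031 [0.6067 0.1365 0.031 ] z.064 [0.6054 0.1375 0.064 ]
green [218  44   5  62 177] ell [220.   75.4] [ 3.1 71.8] dep 0.28 z.031 [0.5955 0.1945 0.031 ] z.064 [0.5953 0.1894 0.064 ]
green [226 109  65   3 189] ell [258. 110.] 0 dep 0.289 z.031 [0.5743 0.1612 0.031 ] z.064 [0.5764 0.1596 0.064 ]
green [253 210  54  21 427] ell [279.5 227.1] [36.8 53.1] dep 0.197 z.031 [0.4772 0.1274 0.031 ] z.064 [0.4897 0.1294 0.064 ]
green [ 226  301  110   99 9317] ell [281.2 352.1] [109.6 119. ] dep 0.104 z.031 [0.3453 0.1038 0.031 ] z.064 [0.3718 0.1084 0.064 ]
t 29.2 pos [0.5183 0.1341 0.2059] yaw 0.1647 tilt [ 0. -0. -1.] w 0.0327 turn -0.01 then units [ 2.88 -0.59  3.36]
```

View pics/w7.png

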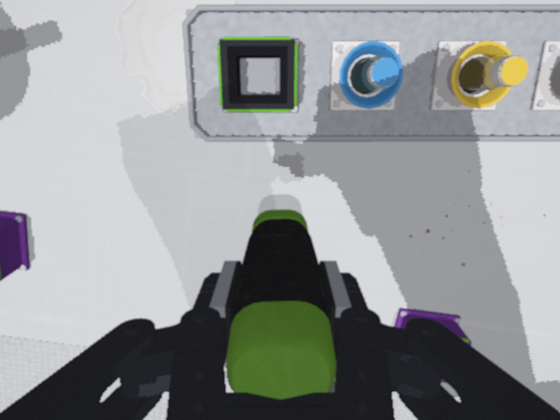

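```bash
python3 - <<'E'
from h import *
m=camera_model("wrist");f=np.load("w7.npz");d=f["d"];p=f["p"]
s=get_state();M=R.from_rotvec(s["ee_rot"]).as_matrix();T=s["ee_pos"]
print("dock",onz(m,257.6,74.3,.041).round(4), [pt(m,u,v,d[v,u]).round(4) for u,v in((257,42),(224,75),(291,75),(257,106),(257,75))])
for v in range(190,262,5):
    q=pt(m,280,v,d[v,280]);print(v,p[v,280],((M.T@(q-T))*1e3).round(1))
for v in(205,225,245):
    row=d[v];print(v,"cols",[u for u in range(225,335) if row[u]>0 and row[u]<.25][:1],[u for u in range(225,335) if row[u]>0 and row[u]<.25][-1:])
go(.6007,.1659,.105,.166)
E
```

```text
dock [0.601 0.165 0.041] [array([0.623 , 0.1685, 0.044 ]), array([0.5963, 0.1896, 0.0447]), array([0.6046, 0.1399, 0.0439]), array([0.578 , 0.1619, 0.0439]), array([0.6011, 0.1674, 0.0081])]
190 [220 217 215] [-1.550e+01  1.000e-01  2.053e+02]
195 [188 186 182] [11.6  0.2 93.5]
200 [185 183 180] [11.4  0.2 83. ]
205 [184 182 179] [11.7  0.2 72. ]
210 [ 70 108  85] [12.8  0.2 59.2]
215 [38 97 67] [13.2  0.2 49.7]
220 [21 25 23] [12.6  0.2 43.8]
225 [21 19 20] [13.1  0.2 35.1]
230 [23 20 23] [13.2  0.2 28. ]
235 [27 27 26] [13.9  0.2 20.1]
240 [22 19 21] [13.3  0.2 15.8]
245 [24 22 23] [13.8  0.2  9.3]
250 [27 24 25] [13.5  0.2  4.8]
255 [21 21 21] [13.7  0.2 -0.4]
260 [22 21 21] [13.8  0.2 -5.1]
205 cols [259] [300]
225 cols [252] [306]
245 cols [246] [312]
t 29.2 pos [0.5183 0.1341 0.2059] yaw 0.1647 tilt [ 0. -0. -1.] w 0.0327 turn -0.01 then units [ 2.88 -0.59  3.36]
```

The meter is held square in the jaws. Its foot front is at 11.6 mm against 12 mm expected, and the meter dock centre is at (0.601, 0.1655). Moving over the dock.

{"api": "arm_command", "payload": {"increments": [[[0.9,-0.18,0],0],[[1,-0.2,0],0],[[1,-0.2,0],0],[[0,0,0.5],0],[[0,0,0.4],0],[[0,0,0],0],[[0,0,0],0],[[0,0,0],0]]}}

```text
time: 30.2
ee_pos: [0.6016, 0.1662, 0.1793]
ee_rot: [-3.131, -0.259, -0.001]
force: [-0.4, -0.5, -0.2]
gripper_width: 0.0329
grasp_force: 59.9
```

```bash
python3 -c "
from h import *
go(.6012,.1656,.1058,.166)"
```

```text
t 30.2 pos [0.6016 0.1662 0.1793] yaw 0.1653 tilt [ 0.001  0.    -1.   ] w 0.0329 turn -0.01 then units [-0.02  0.02  2.45]
```

{"api": "arm_command", "payload": {"increments": [[[-0.02,0.02,0.4],0],[[0,0,0.5],0],[[0,0,0.4],0],[[0,0,0.3],0],[[0,0,0.3],0],[[0,0,0.2],0],[[0,0,0.1],0],[[0,0,0],0]]}}

```text
time: 31.2
ee_pos: [0.601, 0.1656, 0.1127]
ee_rot: [-3.131, -0.26, 0.0]
force: [0.0, -0.2, -0.5]
gripper_width: 0.0331
grasp_force: 59.9
```

{"api": "arm_command", "payload": {"increments": [[[0,0,0.08],0],[[0,0,0.06],0],[[0,0,0.03],0],[[0,0,0],0],[[0,0,0],0]]}}

```text
time: 31.82
ee_pos: [0.6011, 0.1656, 0.1077]
ee_rot: [-3.131, -0.26, -0.0]
force: [-0.4, -0.2, -0.3]
gripper_width: 0.0327
grasp_force: 59.9
```

{"api": "arm_command", "payload": {"increments": [[[0,0,0.04],0],[[0,0,0.04],0],[[0,0,0],0],[[0,0,0],0]]}}

```text
time: 32.33
ee_pos: [0.6017, 0.1658, 0.1064]
ee_rot: [-3.131, -0.259, -0.003]
force: [-2.2, -0.8, 13.6]
gripper_width: 0.0332
grasp_force: 61.3
```

{"api": "arm_command", "payload": {"increments": [[[0,0,0],0],[[0,0,0],0],[[0,0,0],0],[[0,0,-0.3],0],[[0,0,-0.6],0],[[0,0,-1],0],[[0,0,-1],0],[[0,0,-1],0],[[-0.5,0,-0.5],0],[[-1,0,0],0]], "jaw": 0.3}}

```text
time: 33.58
ee_pos: [0.557, 0.1586, 0.2396]
ee_rot: [-3.13, -0.259, -0.005]
force: [-0.0, -0.1, -0.3]
gripper_width: 0.0597
grasp_force: 0.0
```

{"api": "arm_command", "payload": {"increments": [[[-1,0.5,0],0],[[-1,1,0],0],[[-1,1,0],0],[[0,0.5,0],0],[[0,0,0],0],[[0,0,0],0]]}}

```text
time: 34.33
ee_pos: [0.4831, 0.0557, 0.2375]
ee_rot: [-3.13, -0.261, -0.001]
force: [-0.0, -0.5, -0.7]
gripper_width: 0.0602
grasp_force: 0.0
```

```bash
python3 -c "
from look import *
m,p,d=look('w8')
q,_=capture('scene')
cv2.imwrite('pics/fin.png',np.hstack([cv2.resize(p,(400,300)),cv2.resize(q[150:270,160:320],(400,300))]))"
```

```text
blue [ 251    0   59   48 1504] ell [280.   15.3] [59.3 64.8] dep 0.308 z.031 [0.6155 0.078  0.031 ] z.064 [0.61  0.077 0.064]
yellow [ 357    0   60   49 1321] ell [386.6  15.2] [58.1 66.8] dep 0.309 z.031 [ 0.6301 -0.0091  0.031 ] z.064 [ 0.6233 -0.0017  0.064 ]
yellow [376   0  23  27 188] ell [387.4  12.9] [18.4 28.8] dep 0.284 z.031 [ 0.6319 -0.0093  0.031 ] z.064 [ 0.6249 -0.0019  0.064 ]
pink [ 463    0   74   48 1202] ell [499.9   7.4] [61.  90.3] dep 0.306 z.031 [ 0.6512 -0.0997  0.031 ] z.064 [ 0.6424 -0.0835  0.064 ]
green [104   0  34   3  86] ell [121.1  -1.1] [ 7.7 34.5] dep 0.205 z.031 [0.6058 0.2084 0.031 ] z.064 [0.6013 0.1949 0.064 ]
green [154   0  33  29 241] ell [167.5  11.7] [34.5 39.3] dep 0.287 z.031 [0.6027 0.1702 0.031 ] z.064 [0.5985 0.1603 0.064 ]
green [203   0   7  45 199] ell [206.   19.2] [ 5.2 59. ] dep 0.3 z.031 [0.6024 0.1381 0.031 ] z.064 [0.5982 0.1314 0.064 ]
green [142  46  63   5 294] ell [173.2  47.7] [ 7.2 64.8] dep 0.305 z.031 [0.576  0.1633 0.031 ] z.064 [0.5743 0.1541 0.064 ]
green [328 276   9  38  87] ell [332.1 293. ] [ 2.8 42.8] dep 0.378 z.031 [ 0.3669 -0.0189  0.031 ] z.064 [ 0.3855 -0.0105  0.064 ]
```

View pics/fin.png

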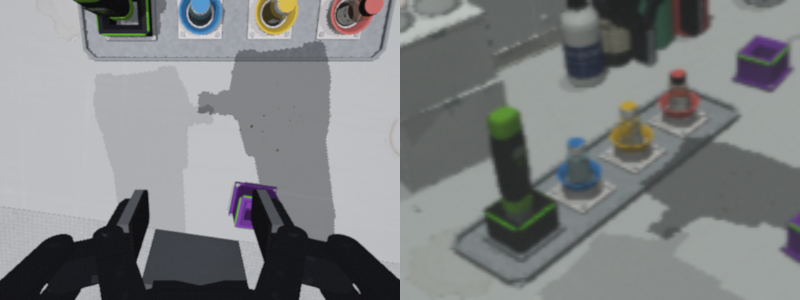

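The scene crop shows the meter upright in the black dock (510,170). The blue (577,165), yellow (631,125) and pink (679,90) vials stand upright in the collars that match their stickers. The robot is clear of everything, so I'm handing the job in.

```bash
python3 -c "
from station import *
print(finish_job())"
```

```text
the job is handed in; nothing more can be done
None
```

The pink, yellow and blue vials stand upright in the docks matching their stickers and the pen meter stands in the black dock; all four were lowered to the well floor and released, and the job was handed in at about 34 s (no verdict was returned).

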